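Scoop bushings out of a stock tray into a kit tub

ROBOT

A 6-joint arm with a two-finger parallel gripper is mounted at the origin on the work surface. World frame = base frame: x ahead of the robot, y to its left, z up, the work surface at z = 0. Lengths are in mm, angles in rad, forces in N, time in s.
With the tool pointing down it reaches from about 325 to 925 mm from the base axis. Payload 3.1 kg.
Tool frame: the origin (TCP) lies at the very end of the fingers, on their centre line; the grasp point (between the pads) lies 19 mm behind it (env.tcp_to_grasp is the distance from the TCP to the grasp point, in mm); z points along the fingers, y is the direction in which the jaws open and shut (so a half turn about z gives the same grasp; the last joint's range is limited). The gripper opens to 85 mm and grips with 20 to 120 N. Pads are 22 mm wide; open, the fingers measure 114 mm over their backs; the gripper's body (76 mm by 85 mm) begins 54 mm behind the grasp point. The pads swing forward as they close: fully open they stand 13 mm farther back than shut.
Start: joints at [1.068, 0.217, 1.613, -0, 1.311, -0.112], TCP at [238.063, 577.897, 231.3] pointing down, gripper open.
Joint ranges: [-2.75, 2.75], [-0.78, 2.1], [0.31, 2.55], [-1.13, 4.27], [0.13, 2.63], [-2.58, 2.58]. Speed limits (rad/s): [2.79, 2.79, 3.14, 3.14, 3.14, 3.14].

INTERFACE

Orientations are given as a unit quaternion [x, y, z, w].
In Python, from plant import env, eyes, workorder gives the robot as it stands.
- The arm moves only by the tool apply_moves, never from a script. Its argument "plan" is a list of rows, each a list of 7 numbers: the turn, a rotation vector about the tool's x, y, z scaled (see below), then the shift along the tool's x, y, z scaled (see below), then the opening, from -1 (shut) to 1 (fully open). In form: [[wx, wy, wz, dx, dy, dz, grip], ...]. A call has 1 to 20 rows; each row is the pose to reach, as a shift and turn from the pose commanded when the call began, along the tool's axes at that moment; what a row does not reach only later rows make up. The controller multiplies each number of a shift by 250 mm and each number of a turn by 0.5 rad. A row lasts 1/8 s, in which the tool goes at most 62.5 mm and 10.7 degrees, less where a joint would pass 70% of its speed; a pose out of reach is approached as far as the arm can. A call with a number of a shift or a turn outside -1 to 1 is refused whole. A call with a gripper value outside its range is refused whole. The fingers move at their own pace and stop on an object; the grip force is fixed at half the most. Time passes only in rows, so rows that repeat a pose let the fingers close. It gives the time, the measured TCP pose, the force and the opening at its end, in the units of the state.
- env.read_state(): the state, without advancing time (a new reading comes with each control period).
- eyes.read_camera(name): name is "scene" or "side" or "wrist"; returns the picture (400x640x3 uint8, red, green, blue); there is no depth.
- eyes.camera_model(name): a dict with "K" (3x3 intrinsics, pixels), "k1" (the pictures are not rectified: a ray, as slopes to the right and down, at radius r is drawn at 1 + k1 r^2 times it, then the intrinsics apply), "world_from_camera" (4x4, takes a point from camera to world coordinates). Camera axes: x right, y down, z forward; pixel columns grow to the right and rows downward; lengths in mm; the calibration is good to about 2 mm. A picture is of the moment at which its call begins: read the wrist's pose just before it. camera_model takes no time and is no camera call; for the wrist camera it gives the pose at the moment of the call.
- workorder.hand_in(): hands the job in, once; it reports no verdict.
The state is a dict: "time_s": time; "qpos": joint angles; "dq": joint speeds; "joint_efforts": joint torques, N m; "ee_pos": TCP position; "orientation": TCP orientation; "contact_force": force on the tool from outside, world axes, zero at the start; "ft_torque": the same for the moment, N m; "opening": finger opening in mm.
Only numpy, scipy, OpenCV 4.12 (cv2) and the standard library are available. Lean on these libraries where they do the work, as an engineer would, in place of code of your own. Each camera call takes 0.05 s, during which the arm holds its last target. There are 200 camera calls.

TASK

The hand scoop is parked with its handle under the low shelf: take it by the sides of its pan, draw it out until the whole handle is clear of the shelf, set it down flat on the bench and let go, then take it again by the handle. Scoop up at least four of the five bushings from the open-fronted tray in one go, lift them and tip them from the scoop into the round tub, without touching the bushings with the fingers; any left over must lie in the tray or the tub, none on the bench or in the scoop. Finally set the scoop down flat on the bench and let go, leaving the tub upright in its place and the carton and the rubber boot alone.

Things in the scene. Friction and masses are not known exactly. Their poses are not given: they have to be found in the camera images.
- scoop: Aluminium hand scoop with a black handle, about 140 g. Origin: underside, middle of the pan. Its +y points to the open mouth, -y to the handle, z up. Pan 66 mm wide (x), from y = -45 mm (back wall) to y = +50 mm (lip). Starts flat on the bench, handle under the shelf, the pan's back wall 15 to 35 mm out from the shelf's open edge, up to 0.12 rad off square to it
- scoop_grip (a point): Grip point on the scoop's handle, at (0, -105, 60) mm of the scoop frame. The handle is a level bar 16 mm wide (x) and 20 mm tall, from y = -55 to -165 mm, its middle 60 mm above the scoop's underside; a 16 mm wide strap joins its front end to the pan's back wall. Pushing under the bushings takes 5 to 15 N at the lip, which can twist the handle in a weak grip
- scoop_pan (a point): Middle of the space in the scoop's pan, at (0, 0, 18) mm of the scoop frame. Pan open at the front (+y) and top; walls 3 mm thick, 32 mm high, the side walls run from y = -45 to +36 mm; floor 3 mm thick, thinning from y = +20 mm to a 0.8 mm lip
- shelf: Fixed low aluminium riser shelf with two blue stock cartons on it. Origin: bench level, centre. 240 mm wide (x), 160 mm deep (y from -80 to +80 mm), open at +y where the scoop sticks out; end plates 8 mm thick at x = -116 and +116 mm; board's underside at 90 mm, top at 100 mm, cartons up to 185 mm
- tray: Fixed grey open-fronted stock tray (three walls). Origin: bench level, centre. 84 mm wide (x), 210 mm long (y from -105 to +105 mm), floor 4 mm thick, side walls 4 mm thick and 40 mm high, so 76 mm clear inside; the end at -y is fully open, at +y it is closed by an upright wall, 70 mm high, whose inner face is at y = +101 mm
- tub: Loose round white plastic tub, open on top, 400 g. Origin: underside, centre. 130 mm across the rim, 116 mm at the foot, 70 mm high, wall 3 mm, floor 4 mm
- bushing0: Green slick hard-plastic bushing, 18 mm across, 17 mm high, its ends rounded off to 9 mm; 12 g; it slides on the scoop when that is tilted 14 to 20 degrees. Origin: centre of its underside, z up its axis. Starts upright on the tray's floor in its inner half, with its axis between tray y = -1 and +49 mm
- bushing1: Another bushing, the same as bushing0
- bushing2: Another bushing, the same as bushing0
- bushing3: Another bushing, the same as bushing0
- bushing4: Another bushing, the same as bushing0
- carton: Bystander: closed blue carton, 100 x 100 mm, 85 mm high; origin under its centre. It and the tub swap places between starts
- boot: Bystander: ribbed green boot, 42 mm across, 36 mm high; origin under its centre

How it is judged:
By the outcome, as a careful person would: the job done as asked, in the order asked, and still so for the second after the job is handed in, with the robot touching nothing.
It also fails if it takes over 72 s, if anything falls off the work surface, if the arm or the gripper's body presses on something with over 40 N, if the wrist force passes 120 N, or if a joint passes its speed limit or range.

## Working session

There is one attempt and no reset: what is moved stays moved. The work goes in short steps, Python scripts to look and compute and a tool call to move; the robot and the scene stay as the last step left them, time stands still between calls to the robot, and variables do not carry over. Pictures are saved under pics/ and viewed, about 8 in all and at most 12, crops included, and the job is handed in when it is done.

Besides the shell and the picture viewer there is one more tool, called after "Call:" as name([rows], argument=value, ...), one row to a line, values as JSON. apply_moves: Moves the arm, as the interface text tells. Shifts and turns lie within -1 to 1; 1 stands for 250 mm of shift or 0.5 rad of turn. Its arguments: {"type":"object","properties":{"plan":{"type":"array"}},"required":["plan"]}

```bash
ls; mkdir -p pics
python3 - <<'E'
from plant import env,eyes,workorder
import cv2,numpy as np
print(env.read_state())
for n in("scene","side","wrist"):
    m=eyes.camera_model(n);print(n,np.round(m["K"],1).tolist(),m["k1"],np.round(m["world_from_camera"],3).tolist())
    cv2.imwrite(f"pics/{n}0.png",eyes.read_camera(n)[:,:,::-1])
E
```

```text
pics
{'time_s': 0.0, 'qpos': array([ 1.06780498e+00,  2.17769920e-01,  1.61496669e+00,  1.63457849e-05,
        1.31128842e+00, -1.12237405e-01]), 'dq': array([-6.38232411e-04,  1.03952034e-03,  7.99160753e-04,  8.94199903e-04,
        1.27328612e-03,  5.02360681e-05]), 'joint_efforts': array([ 1.71175870e-04, -3.96841156e+01, -3.03857017e+01, -2.25403039e-05,
        9.32794501e-03,  1.22480722e-05]), 'ee_pos': array([237.64758626, 577.1585474 , 229.94149583]), 'orientation': array([ 1.94138272e-01,  9.80973421e-01, -1.15670647e-03, -3.75770217e-04]), 'contact_force': array([-0.43668538, -0.93406997,  0.06557018]), 'ft_torque': array([-0.00819093, -0.01869531,  0.04831981]), 'opening': 85.31656593097567}
scene [[465.6, 0.0, 324.2], [0.0, 465.6, 195.7], [0.0, 0.0, 1.0]] -0.1000260444087125 [[0.265, 0.526, -0.808, 1359.104], [0.964, -0.154, 0.216, -274.994], [-0.011, -0.837, -0.548, 630.472], [0.0, 0.0, 0.0, 1.0]]
side [[488.0, 0.0, 313.9], [0.0, 488.0, 206.1], [0.0, 0.0, 1.0]] -0.09871703787553146 [[-0.998, -0.019, 0.058, 501.612], [-0.057, 0.6, -0.798, 902.125], [-0.019, -0.8, -0.6, 804.25], [0.0, 0.0, 0.0, 1.0]]
wrist [[340.4, 0.0, 316.9], [0.0, 340.4, 197.4], [0.0, 0.0, 1.0]] -0.07496998828801867 [[0.38, 0.876, 0.296, 160.002], [0.925, -0.359, -0.124, 608.506], [-0.002, 0.321, -0.947, 372.959], [0.0, 0.0, 0.0, 1.0]]
```

View pics/scene0.png

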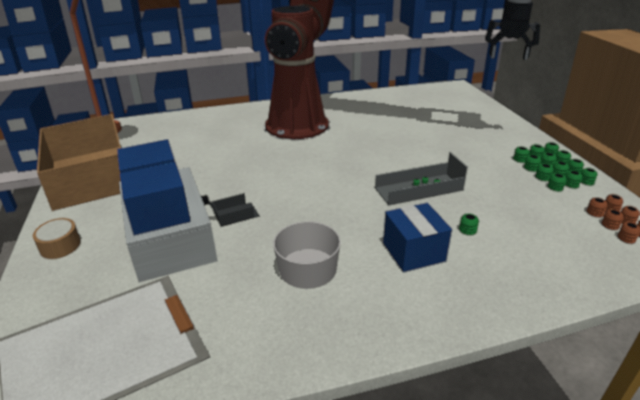

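View pics/side0.png

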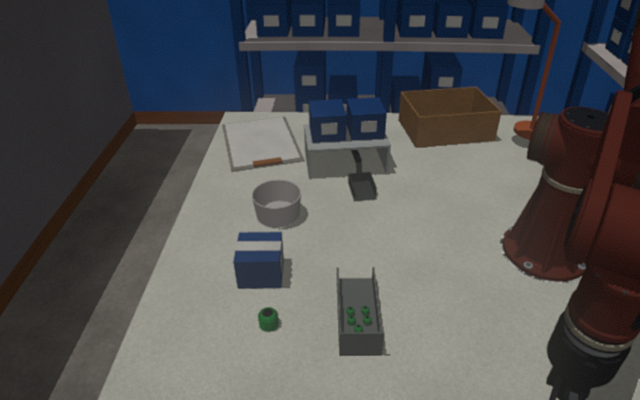

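The scene view shows the scoop at (235,208) beside the shelf, the tub at (307,255), the tray at (422,182) and the boot at (469,224). In the side view the pan is at (362,187), the tray at (360,312), the tub at (277,203) and the carton at (260,260). The wrist camera will give better positions, so I'm getting rough ones first.

```bash
cat > h.py <<'E'
from plant import env,eyes,workorder
import cv2,numpy as np
from scipy.spatial.transform import Rotation as R
def undist(m,uv):
    K=m["K"];d=(np.atleast_2d(uv)-[K[0][2],K[1][2]])/K[0][0]
    s=d.copy()
    for _ in range(20): s=d/(1+m["k1"]*(s**2).sum(1,keepdims=True))
    return s
def world(m,uv,z=0):
    s=undist(m,uv);T=np.array(m["world_from_camera"])
    r=np.c_[s,np.ones(len(s))]@T[:3,:3].T
    return T[:3,3]+r*((z-T[2,3])/r[:,2:])
def proj(m,p):
    T=np.linalg.inv(m["world_from_camera"]);c=np.atleast_2d(p)@T[:3,:3].T+T[:3,3]
    s=c[:,:2]/c[:,2:];s=s*(1+m["k1"]*(s**2).sum(1,keepdims=True));K=m["K"]
    return s*K[0][0]+[K[0][2],K[1][2]]
def down(yaw):  # tool z down, tool x at world angle yaw
    c,s=np.cos(yaw),np.sin(yaw);return R.from_matrix(np.array([[c,s,0],[s,-c,0],[0,0,-1]]))
def delta(P,Q,P0=None,Q0=None):
    """row numbers from commanded pose P0,Q0 (default: measured) to P,Q"""
    s=env.read_state();P0=s["ee_pos"] if P0 is None else np.array(P0);Q0=R.from_quat(s["orientation"]) if Q0 is None else Q0
    return np.round(np.r_[(Q0.inv()*Q).as_rotvec()/.5,Q0.inv().apply(np.array(P)-P0)/250],4).tolist()
def st():
    s=env.read_state();q=R.from_quat(s["orientation"]).as_matrix()
    print("t%.2f"%s["time_s"],"p",np.round(s["ee_pos"],1),"xax",np.round(q[:,0],4),"zax",np.round(q[:,2],4),"F",np.round(s["contact_force"],1),"open %.1f"%s["opening"],"q",np.round(s["qpos"],2))
E
python3 - <<'E'
from h import *
m=eyes.camera_model("side")
for n,uv,z in [("pan near corners",[[353,198],[376,196]],0),("pan back",[[349,177],[371,175]],30),("tray open corners top",[[337,268],[375,268]],40),("tray close bottom",[[341,354],[382,354]],0),("tub rim c",[[277,193]],70),("boot",[[268,320]],18),("shelf front",[[305,141],[389,139]],100),("carton",[[260,250]],85)]:
    print(n,np.round(world(m,uv,z)).tolist())
m=eyes.camera_model("scene")
for n,uv,z in [("tub rim c",[[307,243]],70),("tray open bottom",[[377,185],[389,202]],0),("tray closed",[[466,193]],0)]:
    print(n,np.round(world(m,uv,z)).tolist())
E
```

```text
pan near corners [[471.0, -208.0, 0.0], [407.0, -220.0, 0.0]]
pan back [[483.0, -269.0, 30.0], [420.0, -281.0, 30.0]]
tray open corners top [[510.0, 115.0, 40.0], [425.0, 112.0, 40.0]]
tray close bottom [[498.0, 315.0, 0.0], [417.0, 312.0, 0.0]]
tub rim c [[671.0, -127.0, 70.0]]
boot [[649.0, 251.0, 18.0]]
shelf front [[613.0, -350.0, 100.0], [367.0, -369.0, 100.0]]
carton [[680.0, 111.0, 85.0]]
tub rim c [[681.0, -129.0, 70.0]]
tray open bottom [[418.0, 117.0, 0.0], [499.0, 117.0, 0.0]]
tray closed [[516.0, 318.0, 0.0]]
```

Run:
```python
from h import *
st();s=env.read_state();Q=R.from_quat(s["orientation"])
print(np.round(Q.inv().apply(np.array([350,400,260])-s["ee_pos"])/250,3))
```

```text
t0.15 p [237.8 577.3 230.3] xax [-9.246e-01  3.810e-01  2.000e-04] zax [-9.0e-04 -1.6e-03 -1.0e+00] F [ 0.2  0.  -0.2] open 85.5 q [ 1.07  0.22  1.61 -0.    1.31 -0.11]
[-0.685 -0.485 -0.118]
```

Call:
apply_moves([
  [0,0,1,-0.685,-0.485,-0.12,1],
  [0,0,1,-0.685,-0.485,-0.12,1],
  [0,0,1,-0.685,-0.485,-0.12,1],
  [0,0,1,-0.685,-0.485,-0.12,1],
  [0,0,1,-0.685,-0.485,-0.12,1],
])

```text
time_s: 0.78
ee_pos: [351.2, 399.3, 261.5]
orientation: [0.432, 0.902, 0.0, 0.0]
contact_force: [0.6, -0.0, -0.1]
opening: 85.5
```

Run:
```python
from h import *
st();print(delta([470,235,200],down(np.pi/2)))
```

```text
t0.78 p [351.2 399.3 261.5] xax [-0.6263  0.7796  0.    ] zax [ 3.e-04  3.e-04 -1.e+00] F [ 0.6 -0.  -0.1] open 85.5 q [ 0.72 -0.01  1.8   0.    1.35  0.04]
[0.0008, -0.0003, 1.3536, -0.81, -0.041, 0.2459]
```

Call:
apply_moves([
  [0,0,1,-0.81,-0.04,0.245,1],
  [0,0,1,-0.81,-0.04,0.245,1],
  [0,0,1,-0.81,-0.04,0.245,1],
  [0,0,1,-0.81,-0.04,0.245,1],
  [0,0,1,-0.81,-0.04,0.245,1],
])

```text
time_s: 1.4
ee_pos: [469.5, 236.3, 198.6]
orientation: [0.641, 0.767, -0.001, -0.001]
contact_force: [-0.6, -1.1, -0.5]
opening: 85.5
```

Call:
apply_moves([
  [0,0,0.354,0,0,0,1],
  [0,0,0.354,0,0,0,1],
  [0,0,0.354,0,0,0,1],
])

```text
time_s: 1.78
ee_pos: [469.3, 238.0, 200.3]
orientation: [0.705, 0.71, 0.0, -0.0]
contact_force: [-0.4, -1.2, 0.7]
opening: 85.3
```

Run:
```python
from h import *
import json
st();m=eyes.camera_model("wrist");I=eyes.read_camera("wrist");np.save("w1.npy",I)
json.dump({k:np.array(v).tolist() for k,v in m.items()},open("w1.json","w"))
cv2.imwrite("pics/w1.png",I[:,:,::-1]); print(np.round(m["world_from_camera"],3).tolist())
hsv=cv2.cvtColor(I,cv2.COLOR_RGB2HSV);g=cv2.inRange(hsv,(45,100,30),(85,255,255))
n,l,s,c=cv2.connectedComponentsWithStats(g)
for i in range(1,n):
    if s[i,4]>15: print(s[i].tolist(),np.round(world(m,c[i],15)[0]).tolist())
print(delta([450,-170,230],down(np.pi/2)))
```

```text
t1.77 p [469.3 238.  200.3] xax [-7.2e-03  1.0e+00  5.0e-04] zax [ 2.e-04  5.e-04 -1.e+00] F [-0.4 -1.2  0.7] open 85.3 q [0.34 0.04 1.88 0.   1.23 0.33]
[[1.0, 0.008, 0.002, 467.536], [0.008, -0.947, -0.321, 320.302], [-0.001, 0.321, -0.947, 343.163], [0.0, 0.0, 0.0, 1.0]]
[304, 138, 18, 18, 235] [464.0, 261.0, 15.0]
[472, 143, 52, 45, 1450] [647.0, 247.0, 15.0]
[319, 160, 17, 19, 221] [478.0, 239.0, 15.0]
[286, 162, 18, 18, 218] [446.0, 237.0, 15.0]
[320, 184, 17, 18, 220] [480.0, 215.0, 15.0]
[289, 186, 18, 18, 215] [449.0, 212.0, 15.0]
[0.0003, -0.0008, 0.0129, -1.6307, -0.0879, -0.1197]
```

View pics/w1.png

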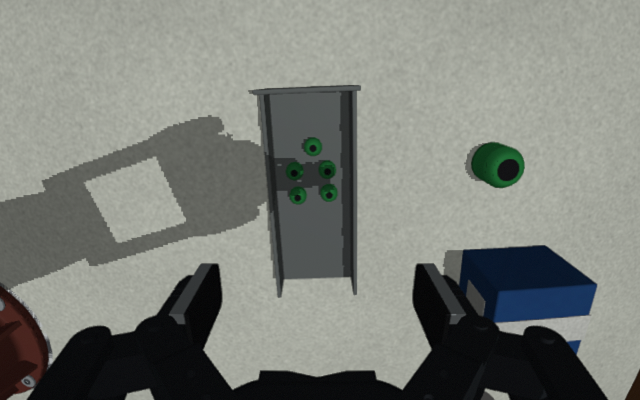

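The wrist view shows the tray's open edge at (282,278)–(350,277) and the end wall's top at (250,92)–(360,86). The five bushings are at about (296–328, 146–195).

Call:
apply_moves([
  [0,0,0.013,-0.8,-0.045,-0.12,1],
  [0,0,0.013,-1,-0.06,-0.12,1],
  [0,0,0.013,-1,-0.06,-0.12,1],
  [0,0,0.013,-1,-0.06,-0.12,1],
  [0,0,0.013,-1,-0.06,-0.12,1],
])

```text
time_s: 2.45
ee_pos: [455.9, -16.6, 231.2]
orientation: [0.71, 0.704, 0.0, 0.001]
contact_force: [-0.1, 0.3, -0.3]
opening: 85.6
```

Call:
apply_moves([
  [0,0,0,-0.63,-0.03,0,1],
  [0,0,0,-0.63,-0.03,0,1],
  [0,0,0,-0.63,-0.03,0,1],
  [0,0,0,-0.63,-0.03,0,1],
  [0,0,0,-0.63,-0.03,0,1],
])

```text
time_s: 3.08
ee_pos: [447.7, -169.2, 229.8]
orientation: [0.708, 0.706, 0.0, -0.001]
contact_force: [-0.2, 0.7, 0.2]
opening: 85.6
```

Run:
```python
from h import *
import json
m=json.load(open("w1.json"))
for n,uv,z in [("floor open",[[282,278],[350,277]],4),("walltop open",[[277,297],[355,294]],40),("endtop outer",[[250,91],[360,86]],70)]: print(n,np.round(world(m,uv,z),1).tolist())
st();m=eyes.camera_model("wrist");I=eyes.read_camera("wrist")
json.dump({k:np.array(v).tolist() for k,v in m.items()},open("w2.json","w"))
cv2.imwrite("pics/w2.png",I[:,:,::-1]);cv2.imwrite("pics/w2c.png",cv2.resize(I[140:340,220:440,::-1],None,fx=3,fy=3)[:600])
```

```text
floor open [[428.8, 106.9, 4.0], [507.0, 108.9, 4.0]]
walltop open [[427.0, 106.2, 40.0], [509.0, 110.7, 40.0]]
endtop outer [[415.6, 314.0, 70.0], [500.5, 318.3, 70.0]]
t3.08 p [ 447.7 -169.2  229.8] xax [0.0019 1.     0.0013] zax [-3.0e-04  1.3e-03 -1.0e+00] F [-0.2  0.7  0.2] open 85.6 q [-0.51 -0.1   1.95  0.    1.29 -0.51]
```

View pics/w2.png

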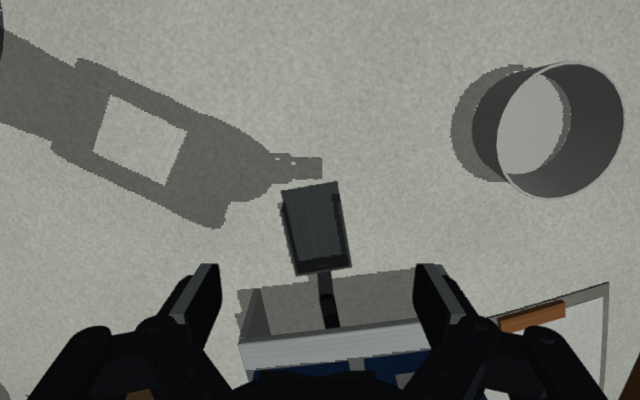

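The pan's lip corners are at (281,191) and (338,181), and its back wall's top corners at (296,275) and (352,267). The handle runs back under the shelf at (325,310), and the tub's rim is centred near (560,130).

Run:
```python
from h import *
import json
from scipy.optimize import least_squares
m=json.load(open("w2.json"))
I=cv2.imread("pics/w2.png")
cv2.imwrite("pics/w2d.png",np.hstack([cv2.resize(I[170:290,265:365],None,fx=5,fy=5,interpolation=cv2.INTER_CUBIC)]))
obj=np.array([[-33,50,.8],[33,50,.8],[-33,-45,32],[33,-45,32]]);uv=np.array([[281,191],[338,181],[296,275],[352,267]])
def f(p):
    c,s=np.cos(p[2]),np.sin(p[2]);w=obj@np.array([[c,s,0],[-s,c,0],[0,0,1]])+[p[0],p[1],0];return (proj(m,w)-uv).ravel()
r=least_squares(f,[448,-255,0.1]);print(r.x,np.round(r.fun,1))
print("shelf",world(m,[[241,343],[412,327]],100).round(1).tolist(), world(m,[[241,343],[412,327]],90).round(1).tolist())
print("tub rim",world(m,[[561,130]],70).round(1).tolist())
a=np.linspace(0,2*np.pi,9)[:-1];print(proj(m,np.c_[671+65*np.cos(a),-128+65*np.sin(a),70+0*a]).round().tolist())
```

```text
[ 4.46230496e+02 -2.47906125e+02  1.75527993e-01] [ 0.  -0.6 -0.1 -0.4 -0.4  1.   0.4  0.2]
shelf [[369.4, -334.7, 100.0], [540.3, -315.0, 100.0]] [[366.6, -343.8, 90.0], [543.8, -323.3, 90.0]]
tub rim [[670.5, -124.3, 70.0]]
[[622.0, 136.0], [615.0, 85.0], [574.0, 60.0], [522.0, 80.0], [494.0, 133.0], [506.0, 182.0], [547.0, 201.0], [594.0, 182.0]]
```

View pics/w2d.png

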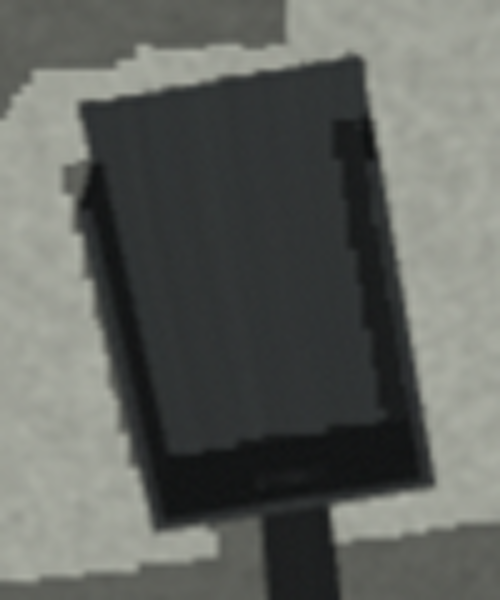

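Run:
```python
from h import *
st();Q=down(np.pi/2+.1755)
print(delta([444.8,-240,110],Q)); print(delta([444.8,-240,5],Q))
```

```text
t3.12 p [ 447.7 -169.   229.8] xax [0.0013 1.     0.001 ] zax [-3.e-04  1.e-03 -1.e+00] F [-0.7 -0.2 -0.5] open 85.2 q [-0.51 -0.1   1.95  0.    1.29 -0.51]
[-0.0004, -0.0021, -0.3536, -0.2843, -0.0109, 0.479]
[-0.0004, -0.0021, -0.3536, -0.2848, -0.0108, 0.899]
```

Call:
apply_moves([
  [0,0,-0.353,-0.15,-0.005,0.2,1],
  [0,0,-0.353,-0.284,-0.011,0.4,1],
  [0,0,-0.353,-0.284,-0.011,0.58,1],
  [0,0,-0.353,-0.284,-0.011,0.72,1],
  [0,0,-0.353,-0.284,-0.011,0.82,1],
  [0,0,-0.353,-0.284,-0.011,0.87,1],
  [0,0,-0.353,-0.284,-0.011,0.9,1],
  [0,0,-0.353,-0.284,-0.011,0.9,1],
  [0,0,-0.353,-0.284,-0.011,0.9,0],
  [0,0,-0.353,-0.284,-0.011,0.9,-0.5],
  [0,0,-0.353,-0.284,-0.011,0.9,-1],
  [0,0,-0.353,-0.284,-0.011,0.9,-1],
  [0,0,-0.353,-0.284,-0.011,0.9,-1],
  [0,0,-0.353,-0.284,-0.011,0.9,-1],
])

```text
time_s: 4.88
ee_pos: [445.8, -242.6, 6.5]
orientation: [0.643, 0.766, 0.0, 0.001]
contact_force: [0.6, -0.2, 6.2]
opening: 64.5
```

Run:
```python
from h import *
st();print(undist(eyes.camera_model("wrist"),[[0,0]]).shape)
cv2.imwrite("pics/w3.png",np.vstack([eyes.read_camera("wrist")[:,:,::-1]]))
```

```text
t4.88 p [ 445.8 -242.6    6.5] xax [-0.172   0.9851 -0.002 ] zax [ 0.0024 -0.0016 -1.    ] F [ 0.6 -0.2  6.2] open 64.5 q [-0.64  0.29  2.02  0.    0.83 -0.81]
(1, 2)
```

Call:
apply_moves([
  [0,0,0,0,0,-0.02,-1],
  [0,0,0,0.05,0,-0.02,-1],
  [0,0,0,0.12,0,-0.02,-1],
  [0,0,0,0.2,0,-0.02,-1],
  [0,0,0,0.28,0,-0.02,-1],
  [0,0,0,0.36,0,-0.02,-1],
  [0,0,0,0.44,0,-0.02,-1],
  [0,0,0,0.52,0,-0.02,-1],
  [0,0,0,0.6,0,-0.02,-1],
  [0,0,0,0.68,0,-0.02,-1],
  [0,0,0,0.72,0,-0.02,-1],
  [0,0,0,0.72,0,-0.02,-1],
])

```text
time_s: 6.42
ee_pos: [413.3, -63.7, 10.0]
orientation: [0.643, 0.766, -0.0, 0.0]
contact_force: [-0.6, 0.3, -2.3]
opening: 64.4
```

Run:
```python
from h import *
st();m=eyes.camera_model("side");I=eyes.read_camera("side")
cv2.imwrite("pics/s4.png",cv2.resize(I[100:300,250:480,::-1],None,fx=3,fy=3))
```

```text
t6.42 p [413.3 -63.7  10. ] xax [-1.736e-01  9.848e-01 -2.000e-04] zax [-0.e+00 -2.e-04 -1.e+00] F [-0.6  0.3 -2.3] open 64.4 q [-0.32  0.12  2.22 -0.    0.8  -0.5 ]
```

View pics/s4.png

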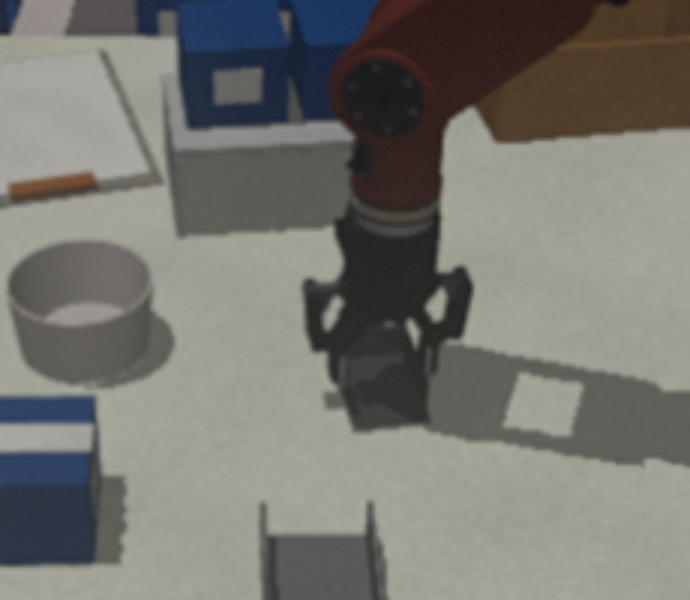

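Call:
apply_moves([
  [0,0,0,0,0,0.01,-1],
  [0,0,0,0,0,0.02,-1],
  [0,0,0,0,0,0.02,-1],
  [0,0,0,0,0,0.02,0.8],
  [0,0,0,0,0,0.02,1],
  [0,0,0,0,0,0.02,1],
  [0,0,0,0,0,0.02,1],
  [0,0,0,0,0,-0.08,1],
  [0,0,0,0,0,-0.25,1],
  [0,0,0,0,0,-0.45,1],
  [0,0,0,-0.15,0,-0.65,1],
  [0,0,0,-0.35,0,-0.8,1],
  [0,0,0,-0.44,0,-0.8,1],
  [0,0,0,-0.44,0,-0.8,1],
  [0,0,0,-0.44,0,-0.8,1],
])

```text
time_s: 8.35
ee_pos: [431.6, -171.8, 209.0]
orientation: [0.643, 0.766, 0.0, -0.001]
contact_force: [0.2, 0.4, 0.2]
opening: 85.5
```

Run:
```python
from h import *
import json
st();m=eyes.camera_model("wrist");I=eyes.read_camera("wrist")
json.dump({k:np.array(v).tolist() for k,v in m.items()},open("w5.json","w"))
cv2.imwrite("pics/w5.png",I[:,:,::-1]);cv2.imwrite("pics/w5c.png",cv2.resize(I[60:310,200:440,::-1],None,fx=2.4,fy=2.4,interpolation=cv2.INTER_CUBIC))
```

```text
t8.35 p [ 431.6 -171.8  209. ] xax [-0.1721  0.9851  0.002 ] zax [-0.002   0.0017 -1.    ] F [0.2 0.4 0.2] open 85.5 q [-0.53 -0.11  2.    0.    1.26 -0.7 ]
```

View pics/w5c.png

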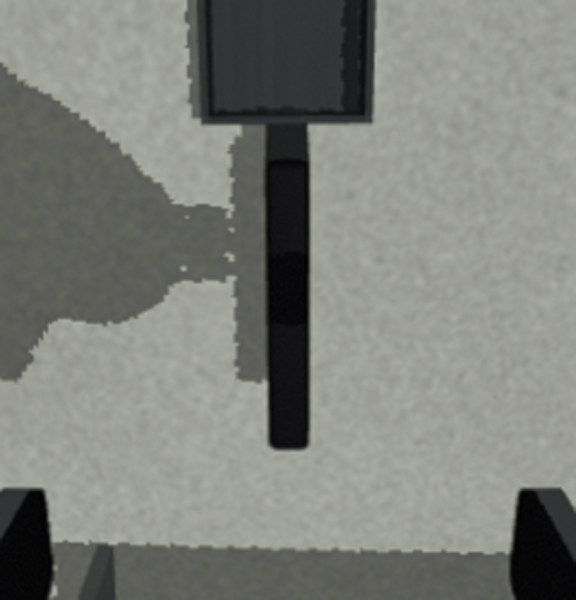

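The handle is fully clear of the shelf: its end is at crop (288,448), with the shelf edge below it at row 548. The back wall's corners are at crop (202,122) and (373,122).

Run:
```python
from h import *
import json
from scipy.optimize import least_squares
m=json.load(open("w5.json"))
obj=np.array([[-8,-165,70],[8,-165,70],[-8,-55,70],[8,-55,70],[-33,-45,32],[33,-45,32]])
uv=np.array([[269,448],[308,448],[267,160],[308,160],[202,122],[373,122]])/2.4+[200,60]
def f(p):
    c,s=np.cos(p[2]),np.sin(p[2]);w=obj@np.array([[c,s,0],[-s,c,0],[0,0,1]])+[p[0],p[1],0];return (proj(m,w)-uv).ravel()
r=least_squares(f,[413,-68,0.17]);p=r.x;print(p,np.round(f(p),1))
u=np.array([-np.sin(p[2]),np.cos(p[2])]);g=p[:2]-105*u;print("grip",g)
st();Q=down(np.pi/2+p[2])
for z in(100,41):print(delta([g[0],g[1],z],Q))
```

```text
[ 4.14275959e+02 -6.97842496e+01  1.78441420e-01] [-0.6  0.7  0.5  0.7 -1.1 -0.2  1.4 -0.3 -0.4 -0.2  0.2 -0.5]
grip [ 432.91303468 -173.1170102 ]
t8.40 p [ 431.6 -171.5  208.9] xax [-0.1727  0.985   0.002 ] zax [-0.0021  0.0016 -1.    ] F [ 0.3  0.4 -0.1] open 85.6 q [-0.53 -0.11  2.    0.    1.26 -0.7 ]
[-0.0035, -0.004, -0.0096, -0.0081, 0.005, 0.4355]
[-0.0035, -0.004, -0.0096, -0.0086, 0.0054, 0.6715]
```

Call:
apply_moves([
  [0,0,-0.01,-0.008,0.005,0.2,1],
  [0,0,-0.01,-0.008,0.005,0.4,1],
  [0,0,-0.01,-0.008,0.005,0.55,1],
  [0,0,-0.01,-0.008,0.005,0.63,1],
  [0,0,-0.01,-0.008,0.005,0.67,1],
  [0,0,-0.01,-0.008,0.005,0.67,1],
  [0,0,-0.01,-0.008,0.005,0.67,0],
  [0,0,-0.01,-0.008,0.005,0.67,-1],
  [0,0,-0.01,-0.008,0.005,0.67,-1],
  [0,0,-0.01,-0.008,0.005,0.67,-1],
  [0,0,-0.01,-0.008,0.005,0.67,-1],
  [0,0,-0.01,-0.008,0.005,0.67,-1],
  [0,0,-0.01,-0.008,0.005,0.67,-1],
  [0,0,-0.01,-0.008,0.005,0.67,-1],
])

```text
time_s: 10.15
ee_pos: [434.3, -174.8, 42.9]
orientation: [0.641, 0.767, -0.0, 0.0]
contact_force: [-1.3, -0.5, 4.3]
opening: 15.0
```

Run:
```python
from h import *
st()
yaw=.045;u=np.array([-np.sin(yaw),np.cos(yaw)]);T=np.array([462.8,212])
# scoop origin at tray y=-105-75 => lip 25mm in front
g=T+u*(-180-105);Q=down(np.pi/2+yaw)
print(g,delta([g[0],g[1],71],Q))
```

```text
t10.15 p [ 434.3 -174.8   42.9] xax [-1.772e-01  9.842e-01 -6.000e-04] zax [ 4.e-04 -6.e-04 -1.e+00] F [-1.3 -0.5  4.3] open 15.0 q [-0.53  0.15  2.1  -0.    0.89 -0.71]
[475.620672   -72.71148619] [0.0007, 0.0012, 0.2662, 0.3726, 0.2352, -0.1126]
```

Call:
apply_moves([
  [0,0,0,0,0,-0.06,-1],
  [0,0,0.1,0.1,0.06,-0.11,-1],
  [0,0,0.2,0.2,0.12,-0.11,-1],
  [0,0,0.266,0.3,0.18,-0.11,-1],
  [0,0,0.266,0.373,0.235,-0.11,-1],
  [0,0,0.266,0.373,0.235,-0.11,-1],
  [0,0,0.266,0.373,0.235,-0.11,-1],
])

```text
time_s: 11.02
ee_pos: [474.8, -72.5, 70.0]
orientation: [0.691, 0.723, -0.0, -0.0]
contact_force: [0.3, -0.3, -2.4]
opening: 14.8
```

Run:
```python
from h import *
import json
st();m=eyes.camera_model("wrist");I=eyes.read_camera("wrist");S=eyes.read_camera("side")
json.dump({k:np.array(v).tolist() for k,v in m.items()},open("w6.json","w"))
A=I[:300,120:520,::-1];A=cv2.resize(A,(800,600),interpolation=cv2.INTER_CUBIC)
cv2.imwrite("pics/w6.png",A);cv2.imwrite("pics/s6.png",S[:,:,::-1])
```

```text
t11.03 p [474.8 -72.5  70. ] xax [-4.54e-02  9.99e-01 -2.00e-04] zax [-7.e-04 -2.e-04 -1.e+00] F [ 0.3 -0.3 -2.4] open 14.8 q [-0.3   0.12  2.06 -0.    0.96 -0.34]
```

View pics/w6.png

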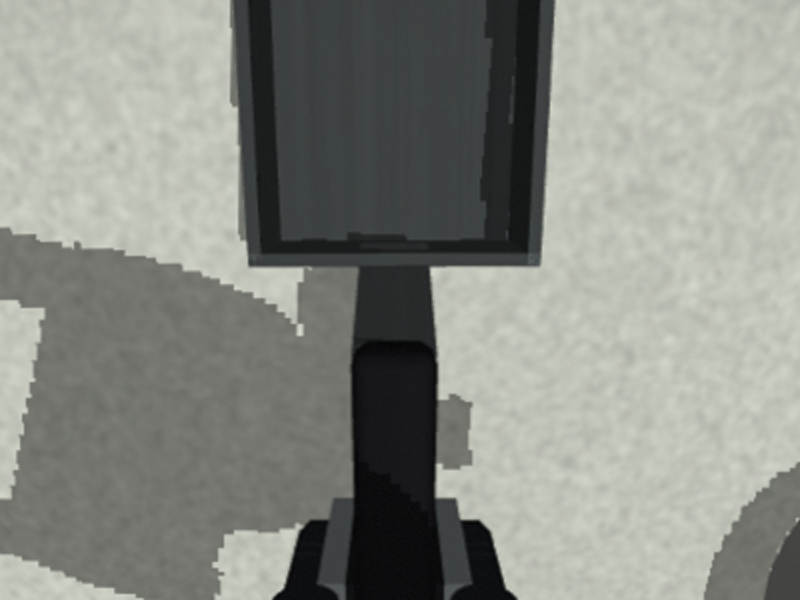

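The pan sits centred and square to the gripper: its back corners are at (250,262) and (540,262). The lip is out of view. I'll refine the tray pose from the earlier picture.

Run:
```python
import cv2
I=cv2.imread("pics/w1.png")
a=cv2.resize(I[75:135,235:375],None,fx=5,fy=5,interpolation=cv2.INTER_CUBIC);b=cv2.resize(I[250:310,235:375],None,fx=5,fy=5,interpolation=cv2.INTER_CUBIC)
cv2.imwrite("pics/w1c.png",cv2.vconcat([a,b]))
```

```text
(no output)
```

View pics/w1c.png

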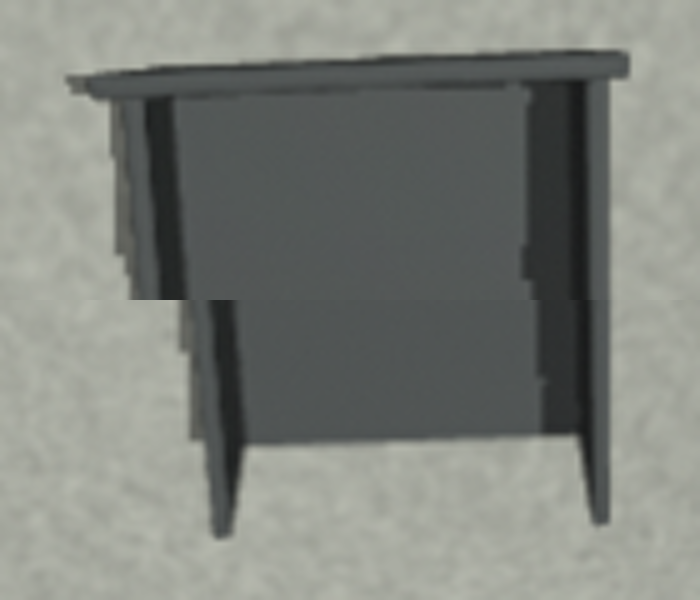

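Run:
```python
from h import *
import json
from scipy.optimize import least_squares
m=json.load(open("w1.json"))
obj=np.array([[-42,-105,40],[-38,-105,40],[38,-105,40],[42,-105,40],[-38,-105,4],[38,-105,4],[42,101,70],[-42,101,70]])
uv=np.array([[277.6,297.4],[281.2,297],[353.4,294.6],[356.6,294.6],[283.8,278.6],[351,276.8],[361,91],[254.6,94.6]])
def f(p):
    c,s=np.cos(p[2]),np.sin(p[2]);w=obj@np.array([[c,s,0],[-s,c,0],[0,0,1]])+[p[0],p[1],0];return (proj(m,w)-uv).ravel()
r=least_squares(f,[463,212,0.045],loss="soft_l1");p=r.x;print(p);print(np.round(f(p),1))
T=p[:2];u=np.array([-np.sin(p[2]),np.cos(p[2])]);v=np.array([u[1],-u[0]])
for b in [(464,261),(478,239),(446,237),(480,215),(449,212)]: print("bush",np.round([(b-T)@v,(b-T)@u],1))
s=env.read_state();d=s["ee_pos"][:2]-T;print("tcp in tray",d@v,d@u);Q=down(np.pi/2+p[2])
for y,z in[(-105-155,60),(-155-80,49)]:
    g=T+u*y;print(y,delta([g[0],g[1],z],Q))
```

```text
[4.64715537e+02 2.12417801e+02 4.41458536e-02]
[-0.2  0.  -0.   0.4 -0.   0.6  0.6  0.4  0.4  0.2 -0.7 -0.1  1.  -0.8
 -1.  -0.2]
bush [ 1.4 48.6]
bush [14.4 26. ]
bush [-17.6  25.4]
bush [15.4  1.9]
bush [-15.7   0.3]
tcp in tray -2.484897376217719 -285.44381599362634
-260 [-0.001, 0.0002, 0.0003, 0.1018, 0.01, 0.0399]
-235 [-0.001, 0.0002, 0.0003, 0.2018, 0.01, 0.0839]
```

Call:
apply_moves([
  [0,0,0,0.06,0.01,0,-1],
  [0,0,0,0.14,0.01,0.03,-1],
  [0,0,0,0.22,0.01,0.05,-1],
  [0,-0.02,0,0.28,0.01,0.06,-1],
  [0,-0.02,0,0.28,0.01,0.08,-1],
  [0,-0.02,0,0.28,0.01,0.096,-1],
  [0,-0.02,0,0.28,0.01,0.096,-1],
])

```text
time_s: 12.0
ee_pos: [474.8, -2.6, 46.4]
orientation: [0.691, 0.723, -0.003, 0.003]
contact_force: [-0.8, 1.0, 2.1]
opening: 15.1
```

```bash
cat >> h.py <<'E'
def tray():
    p=[464.72,212.42,.0441];u=np.array([-np.sin(p[2]),np.cos(p[2])]);v=np.array([u[1],-u[0]]);s=env.read_state();d=s["ee_pos"][:2]-p[:2];f=s["contact_force"]
    print("tray x %.1f y %.1f z %.1f lip~%.1f"%(d@v,d@u,s["ee_pos"][2],d@u+156.5),"Fx,y %.1f %.1f Fz %.1f"%(f[:2]@v,f[:2]@u,f[2]))
E
python3 -c "
from h import *
st();tray();cv2.imwrite('pics/s7.png',cv2.resize(eyes.read_camera('side')[150:380,250:480,::-1],None,fx=2.6,fy=2.6))"
```

```text
t12.00 p [474.8  -2.6  46.4] xax [-0.0442  0.999  -0.0094] zax [-0.     -0.0094 -1.    ] F [-0.8  1.   2.1] open 15.1 q [-0.15  0.15  2.08 -0.01  0.9  -0.18]
tray x 0.6 y -215.3 z 46.4 lip~-58.8 Fx,y -0.8 1.0 Fz 2.1
```

View pics/s7.png

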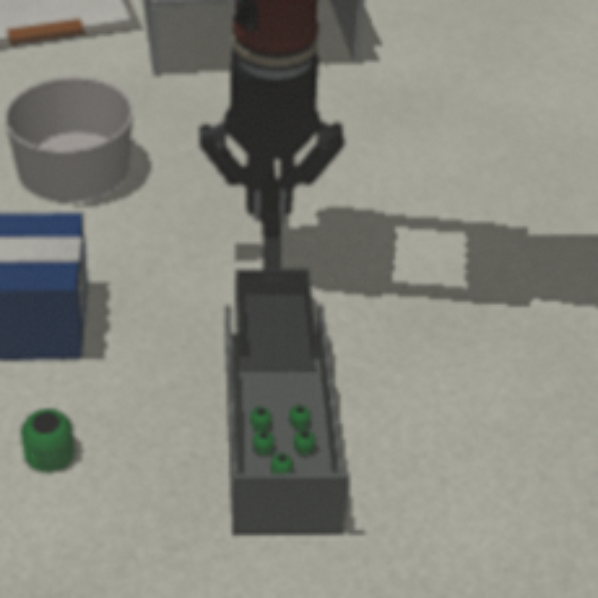

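The pan is seated between the tray walls on the floor, with the lip at crop row 370 and all five bushings ahead at rows 410–465. Next is the push.

Call:
apply_moves([
  [0,0,0,0.04,0,0,-1],
  [0,0,0,0.08,0,0,-1],
  [0,0,0,0.12,0,0,-1],
  [0,0,0,0.16,0,0,-1],
  [0,0,0,0.19,0,0,-1],
  [0,0,0,0.22,0,0,-1],
  [0,0,0,0.25,0,0,-1],
  [0,0,0,0.28,0,0,-1],
  [0,0,0,0.31,0,0,-1],
  [0,0,0,0.34,0,0,-1],
  [0,0,0,0.37,0,0,-1],
  [0,0,0,0.4,0,0,-1],
  [0,0,0,0.43,0,0,-1],
  [0,0,0,0.46,0,0,-1],
  [0,0,0,0.49,0,0,-1],
  [0,0,0,0.51,0,0,-1],
  [0,0,0,0.53,0,0,-1],
  [0,0,0,0.55,0,0,-1],
  [0,0,0,0.57,0,0,-1],
  [0,0,0,0.57,0,0,-1],
])

```text
time_s: 14.55
ee_pos: [470.6, 140.3, 46.8]
orientation: [0.691, 0.723, -0.002, 0.006]
contact_force: [0.7, -5.8, 10.8]
opening: 14.8
```

```bash
python3 -c "
from h import *
st();tray()"
```

```text
t14.55 p [470.6 140.3  46.8] xax [-0.0462  0.9989 -0.0112] zax [ 0.0052 -0.0109 -0.9999] F [ 0.7 -5.8 10.8] open 14.8 q [ 0.15  0.18  2.05 -0.01  0.91  0.12]
tray x 2.7 y -72.3 z 46.8 lip~84.2 Fx,y 0.5 -5.8 Fz 10.8
```

Call:
apply_moves([
  [0,0,0,0.012,-0.004,0,-1],
  [0,0,0,0.024,-0.008,0,-1],
  [0,0,0,0.036,-0.008,0,-1],
  [0,0,0,0.048,-0.008,0,-1],
  [0,0,0,0.056,-0.008,0,-1],
  [0,0,0,0.064,-0.008,0,-1],
  [0,0,0,0.064,-0.008,0,-1],
])

```text
time_s: 15.42
ee_pos: [468.3, 154.1, 47.1]
orientation: [0.69, 0.724, -0.004, 0.007]
contact_force: [0.4, -12.4, 14.7]
opening: 15.2
```

```bash
python3 -c "
from h import *
st();tray();cv2.imwrite('pics/w8.png',cv2.resize(eyes.read_camera('wrist')[:200,200:440,::-1],None,fx=3,fy=3));cv2.imwrite('pics/s8.png',eyes.read_camera('side')[:,:,::-1])"
```

```text
t15.43 p [468.3 154.1  47.1] xax [-0.0476  0.9987 -0.0155] zax [ 0.0053 -0.0152 -0.9999] F [  0.4 -12.4  14.7] open 15.2 q [ 0.19  0.19  2.04 -0.02  0.91  0.15]
tray x 1.0 y -58.4 z 47.1 lip~98.1 Fx,y -0.1 -12.5 Fz 14.7
```

Call:
apply_moves([
  [0,0,0,0.01,0,0,-1],
  [0,0,0,0.02,0,0,-1],
  [0,0,0,0.024,0,0,-1],
  [0,0,0,0.024,0,0,-1],
])

```text
time_s: 16.02
ee_pos: [468.3, 154.6, 47.1]
orientation: [0.689, 0.725, -0.008, 0.011]
contact_force: [0.4, -31.5, 17.6]
opening: 14.7
```

```bash
python3 -c "
from h import *
st();tray();cv2.imwrite('pics/s8.png',eyes.read_camera('side')[:,:,::-1])
I=eyes.read_camera('wrist')[:,:,::-1];J=cv2.imread('pics/s8.png')[260:360,310:410]
cv2.imwrite('pics/w8.png',cv2.vconcat([cv2.resize(I[0:150,170:470],(600,300),interpolation=3),cv2.copyMakeBorder(cv2.resize(J,(300,300),interpolation=3),0,0,0,300,0)]))"
```

```text
t16.02 p [468.3 154.6  47.1] xax [-0.0509  0.9984 -0.0261] zax [ 0.0046 -0.0259 -0.9997] F [  0.4 -31.5  17.6] open 14.7 q [ 0.19  0.19  2.04 -0.03  0.91  0.16]
tray x 1.0 y -57.9 z 47.1 lip~98.6 Fx,y -0.9 -31.5 Fz 17.6
```

View pics/w8.png

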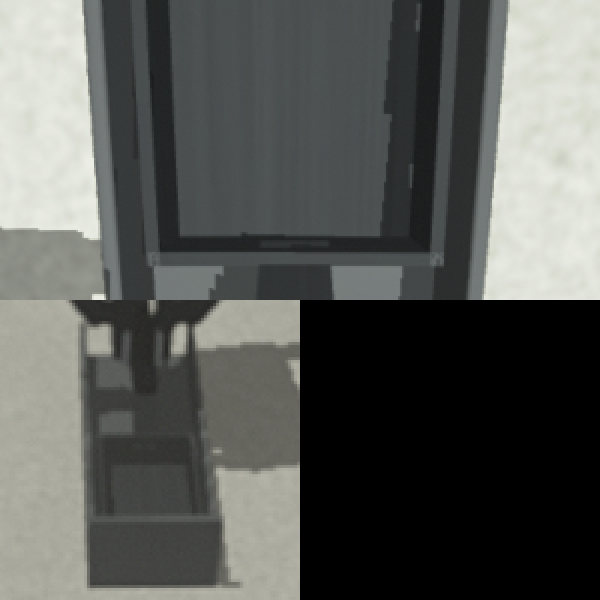

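The lip is hard against the end wall: force rose to 31 N with no further travel. The bushings are hidden near the wall, so I'll tilt the mouth up while keeping the lip close to the wall.

Call:
apply_moves([
  [0,0.04,0,-0.026,0,0,-1],
  [0,0.1,0,-0.04,0,0.004,-1],
  [0,0.15,0,-0.045,0,0.007,-1],
  [0,0.2,0,-0.049,0,0.009,-1],
  [0,0.3,0,-0.053,0,0.013,-1],
  [0,0.4,0,-0.056,0,0.016,-1],
  [0,0.5,0,-0.057,0,0.022,-1],
  [0,0.6,0,-0.058,0,0.028,-1],
  [0,0.7,0,-0.056,0,0.035,-1],
  [0,0.78,0,-0.053,0,0.039,-1],
  [0,0.84,0,-0.05,0,0.043,-1],
  [0,0.84,0,-0.05,0,0.043,-1],
  [0,0.84,0,-0.05,0,0.043,-1],
  [0,0.84,0,-0.05,0,0.043,-1],
])

```text
time_s: 17.88
ee_pos: [465.6, 149.7, 33.7]
orientation: [0.676, 0.708, 0.141, -0.147]
contact_force: [-0.4, -0.2, -2.7]
opening: 15.0
```

```bash
python3 -c "
from h import *
st();tray()
for n in('wrist','scene','side'):
    I=eyes.read_camera(n);cv2.imwrite(f'pics/{n}9.png',I[:,:,::-1]);g=cv2.inRange(cv2.cvtColor(I,cv2.COLOR_RGB2HSV),(45,90,25),(85,255,255))
    N,l,s,c=cv2.connectedComponentsWithStats(g);print(n,[s[i].tolist() for i in range(1,N) if s[i,4]>8])
m=eyes.camera_model('side');print(proj(m,[[458,300,40],[462,270,40],[462,210,30]]).round())"
```

```text
t17.88 p [465.6 149.7  33.7] xax [-0.0418  0.9163  0.3983] zax [-0.0182  0.3979 -0.9173] F [-0.4 -0.2 -2.7] open 15.0 q [-0.09  0.22  2.1   0.51  0.95 -0.46]
tray x -1.8 y -62.7 z 33.7 lip~93.8 Fx,y -0.4 -0.2 Fz -2.7
wrist [[585, 69, 55, 79, 3295], [323, 82, 38, 40, 1141]]
scene [[514, 143, 83, 48, 2132], [444, 154, 19, 17, 141], [426, 174, 5, 4, 15], [459, 215, 19, 20, 280]]
side [[350, 305, 8, 9, 50], [259, 308, 18, 22, 240], [353, 323, 8, 9, 58], [362, 323, 9, 8, 58], [343, 324, 9, 8, 53], [372, 324, 8, 7, 53]]
[[362. 336.]
 [360. 323.]
 [359. 304.]]
```

```bash
cat >> h.py <<'E'
def inscoop():
    """green blobs (side+scene+wrist) -> scoop frame, on plane z=3+9 (mid height)"""
    s=env.read_state();Q=R.from_quat(s["orientation"]).as_matrix();X=np.c_[Q[:,1],Q[:,0],-Q[:,2]]  # scoop axes x,y,z
    O=s["ee_pos"]-X@np.array([0,-106.5,43])
    for n in("side","scene","wrist"):
        m=eyes.camera_model(n);I=eyes.read_camera(n);g=cv2.inRange(cv2.cvtColor(I,cv2.COLOR_RGB2HSV),(45,90,25),(85,255,255))
        N,l,S,c=cv2.connectedComponentsWithStats(g);T=np.array(m["world_from_camera"])
        for i in range(1,N):
            if S[i,4]<9:continue
            r=T[:3,:3]@np.r_[undist(m,c[i])[0],1];o=X.T@(T[:3,3]-O);d=X.T@r
            p=o+d*(12-o[2])/d[2]
            if abs(p[0])<80 and abs(p[1])<150:print(n,S[i].tolist(),"scoop",p.round(0)[:2],"trayfloor",world(m,c[i],12).round()[0,:2])
E
python3 -c "
from h import *
inscoop()
I=cv2.imread('pics/side9.png')[275:365,300:420];cv2.imwrite('pics/v9.png',cv2.resize(I,None,fx=6,fy=6,interpolation=3))"
```

```text
side [350, 305, 8, 9, 49] scoop [ 11. -37.] trayfloor [473. 208.]
side [353, 323, 27, 9, 175] scoop [-7. 43.] trayfloor [448. 255.]
side [343, 324, 9, 8, 57] scoop [29. 46.] trayfloor [487. 259.]
scene [444, 154, 19, 17, 142] scoop [ 6. 43.] trayfloor [381. 353.]
scene [426, 174, 5, 4, 15] scoop [  3. -30.] trayfloor [429. 253.]
wrist [323, 83, 38, 39, 1137] scoop [ 11. -33.] trayfloor [474. 238.]
```

A picture-free check places one bushing at the back of the pan and four in a row across the lip (scoop y about 43–46). That row jams against the ends of the side walls. I'll tilt more, slowly, above the tray.

Call:
apply_moves([
  [0,0.06,0,0.006,0,-0.012,-1],
  [0,0.12,0,0.012,0,-0.02,-1],
  [0,0.2,0,0.016,0,-0.024,-1],
  [0,0.28,0,0.022,0,-0.028,-1],
  [0,0.36,0,0.028,0,-0.03,-1],
  [0,0.44,0,0.032,0,-0.032,-1],
  [0,0.5,0,0.036,0,-0.032,-1],
  [0,0.5,0,0.036,0,-0.032,-1],
  [0,0.5,0,0.036,0,-0.032,-1],
])

```text
time_s: 19.3
ee_pos: [465.7, 154.4, 44.7]
orientation: [0.654, 0.684, 0.224, -0.234]
contact_force: [0.6, 0.5, -1.4]
opening: 14.5
```

```bash
python3 -c "
from h import *
st();inscoop()"
```

```text
t19.30 p [465.7 154.4  44.7] xax [-0.0355  0.7893  0.613 ] zax [-0.0273  0.6124 -0.7901] F [ 0.6  0.5 -1.4] open 14.5 q [-0.22  0.29  2.09  0.73  1.09 -0.72]
side [343, 295, 33, 18, 244] scoop [  5. -12.] trayfloor [463. 188.]
scene [455, 147, 7, 7, 33] scoop [29. 42.] trayfloor [322. 401.]
scene [423, 153, 15, 15, 132] scoop [-11. -24.] trayfloor [355. 292.]
wrist [255, 46, 105, 76, 4505] scoop [ -3. -25.] trayfloor [456. 282.]
```

Call:
apply_moves([
  [-0.1,0,0,0.025,0,-0.03,-1],
  [-0.25,0,0,0.05,0,-0.063,-1],
  [-0.4,0,0,0.05,0,-0.063,-1],
  [-0.55,0,0,0.05,0,-0.063,-1],
  [-0.7,0,0,0.05,0,-0.063,-1],
  [-0.7,0,0,0.05,0,-0.063,-1],
  [-0.7,0,0,0.05,0,-0.063,-1],
])

```text
time_s: 20.32
ee_pos: [466.2, 154.6, 65.3]
orientation: [0.684, 0.635, 0.34, -0.117]
contact_force: [0.7, 0.2, -2.0]
opening: 14.9
```

```bash
python3 -c "
from h import *
st();inscoop()
I=eyes.read_camera('side')[230:380,290:440,::-1];J=eyes.read_camera('scene')[100:220,370:520,::-1];W=eyes.read_camera('wrist')[:300,170:470,::-1]
a=cv2.resize(I,(400,400),interpolation=3);b=cv2.resize(J,(400,400),interpolation=3)
cv2.imwrite('pics/v10.png',cv2.hconcat([a,b]))"
```

```text
t20.32 p [466.2 154.6  65.3] xax [-0.0363  0.7894  0.6129] zax [ 0.3166  0.5908 -0.7421] F [ 0.7  0.2 -2. ] open 14.9 q [-0.26  0.08  2.33  1.04  0.86 -0.95]
side [346, 286, 25, 16, 193] scoop [ -9. -40.] trayfloor [462. 163.]
scene [427, 145, 13, 13, 65] scoop [-34. -13.] trayfloor [307. 329.]
wrist [252, 15, 110, 107, 5777] scoop [ -7. -21.] trayfloor [497. 309.]
```

All five now read as one cluster in the pan (wrist green area about 5× a single bushing), with no green left at the lip. Next is to unroll, lift and carry them to the tub.

```bash
cat >> h.py <<'E'
def sc(lip,psi,th):
    """TCP pose for scoop lip point, mouth heading psi, nose-up th"""
    Y=np.array([np.cos(psi)*np.cos(th),np.sin(psi)*np.cos(th),np.sin(th)]);Xs=np.array([np.sin(psi),-np.cos(psi),0]);Z=np.cross(Xs,Y)
    return np.array(lip)-156.5*Y+43*Z, R.from_matrix(np.c_[Y,Xs,-Z])
def seq(*ws):
    for w in ws:
        P,Q=sc(*w);d=delta(P,Q);print(w,np.round(d,3).tolist(),"tcp",P.round())
E
python3 -c "
from h import *
s=env.read_state();Q=R.from_quat(s['orientation']).as_matrix();lip=s['ee_pos']+156.5*Q[:,0]+43*Q[:,2];print(lip)
seq((lip,1.615,.66),([456,270,215],1.615,.62),([480,240,225],1.3,.6),([530,220,225],1.1,.6))"
```

```text
[474.13525059 303.43355547 129.01629892]
(array([474.13525059, 303.43355547, 129.01629892]), 1.615, 0.66) [0.699, 0.0, 0.002, -0.0, 0.058, 0.01] tcp [481. 154.  67.]
([456, 270, 215], 1.615, 0.62) [0.699, -0.079, -0.012, 0.115, 0.114, -0.37] tcp [463. 118. 159.]
([480, 240, 225], 1.3, 0.6) [0.324, -0.206, 0.482, 0.07, 0.055, -0.5] tcp [439.  92. 172.]
([530, 220, 225], 1.1, 0.6) [0.082, -0.26, 0.798, 0.038, 0.142, -0.494] tcp [460.  83. 172.]
```

Call:
apply_moves([
  [0.15,0,0,0,0,-0.02,-1],
  [0.3,0,0,0,0.01,-0.06,-1],
  [0.45,-0.02,0,0.02,0.02,-0.12,-1],
  [0.6,-0.04,0,0.05,0.04,-0.18,-1],
  [0.7,-0.06,0,0.08,0.07,-0.25,-1],
  [0.7,-0.08,-0.01,0.11,0.1,-0.32,-1],
  [0.7,-0.08,-0.01,0.115,0.114,-0.37,-1],
  [0.6,-0.11,0.1,0.1,0.1,-0.42,-1],
  [0.45,-0.16,0.3,0.085,0.08,-0.46,-1],
  [0.324,-0.206,0.482,0.07,0.055,-0.5,-1],
  [0.2,-0.23,0.64,0.05,0.1,-0.497,-1],
  [0.082,-0.26,0.798,0.038,0.142,-0.494,-1],
  [0.082,-0.26,0.798,0.038,0.142,-0.494,-1],
])

```text
time_s: 22.25
ee_pos: [458.5, 83.4, 171.5]
orientation: [0.814, 0.5, 0.252, -0.155]
contact_force: [-0.1, 0.1, -3.3]
opening: 15.0
```

```bash
python3 -c "
from h import *
st();inscoop()
seq(([580,150,215],.7,.57),([620,90,215],.45,.54))"
```

```text
t22.25 p [458.5  83.4 171.5] xax [0.3744 0.7357 0.5644] zax [ 0.2549  0.5036 -0.8255] F [-0.1  0.1 -3.3] open 15.0 q [-0.36 -0.18  2.24  0.68  1.11 -0.21]
side [334, 221, 15, 11, 115] scoop [ 14. -41.] trayfloor [504. -69.]
scene [405, 118, 13, 8, 57] scoop [-35. -30.] trayfloor [104. 351.]
wrist [394, 42, 32, 46, 947] scoop [ 43. -16.] trayfloor [653. 243.]
wrist [257, 45, 77, 76, 3503] scoop [-12. -27.] trayfloor [526. 275.]
wrist [321, 48, 53, 74, 2143] scoop [ 14. -26.] trayfloor [579. 250.]
([580, 150, 215], 0.7, 0.57) [-0.445, -0.058, 0.668, -0.105, 0.069, -0.048] tcp [461.  50. 167.]
([620, 90, 215], 0.45, 0.54) [-0.705, -0.114, 1.096, -0.151, 0.183, -0.103] tcp [479.  22. 171.]
```

Call:
apply_moves([
  [-0.1,-0.01,0.16,-0.025,0.015,-0.01,-1],
  [-0.22,-0.03,0.33,-0.05,0.035,-0.025,-1],
  [-0.33,-0.045,0.5,-0.08,0.05,-0.035,-1],
  [-0.445,-0.058,0.668,-0.105,0.069,-0.048,-1],
  [-0.53,-0.075,0.8,-0.12,0.1,-0.06,-1],
  [-0.6,-0.09,0.92,-0.133,0.14,-0.08,-1],
  [-0.645,-0.1,0.995,-0.14,0.165,-0.09,-1],
  [-0.645,-0.1,0.995,-0.14,0.165,-0.09,-1],
])

```text
time_s: 23.4
ee_pos: [477.3, 27.9, 170.5]
orientation: [0.932, 0.242, 0.262, -0.068]
contact_force: [-0.5, -0.3, -2.4]
opening: 15.4
```

```bash
python3 -c "
from h import *
st();inscoop()
seq(([640,30,200],.3,.5),([650,-50,190],.1,.45),([650,-126,170],0.,.4))"
```

```text
t23.40 p [477.3  27.9 170.5] xax [0.7457 0.4156 0.5207] zax [ 0.4545  0.2543 -0.8537] F [-0.5 -0.3 -2.4] open 15.4 q [-0.35 -0.32  2.33  0.56  0.83  0.39]
side [311, 195, 14, 6, 45] scoop [ 29. -39.] trayfloor [ 571. -192.]
wrist [201, 7, 38, 48, 1213] scoop [-46.  -2.] trayfloor [649. 247.]
wrist [256, 46, 118, 76, 5675] scoop [ -1. -27.] trayfloor [638. 121.]
([640, 30, 200], 0.3, 0.5) [-0.21, -0.094, 0.36, -0.054, 0.179, 0.002] tcp [489. -17. 163.]
([650, -50, 190], 0.1, 0.45) [-0.392, -0.192, 0.717, -0.134, 0.355, -0.037] tcp [491. -66. 161.]
([650, -126, 170], 0.0, 0.4) [-0.466, -0.288, 0.905, -0.264, 0.561, -0.061] tcp [ 489. -126.  149.]
```

Call:
apply_moves([
  [-0.05,-0.02,0.09,-0.013,0.045,0,-1],
  [-0.13,-0.055,0.22,-0.033,0.11,0,-1],
  [-0.21,-0.094,0.36,-0.054,0.179,0,-1],
  [-0.3,-0.14,0.53,-0.09,0.265,-0.018,-1],
  [-0.392,-0.192,0.717,-0.134,0.355,-0.037,-1],
  [-0.43,-0.24,0.81,-0.195,0.455,-0.05,-1],
  [-0.45,-0.27,0.87,-0.24,0.525,-0.057,-1],
  [-0.466,-0.288,0.905,-0.264,0.561,-0.061,-1],
  [-0.466,-0.288,0.905,-0.264,0.561,-0.061,-1],
  [-0.466,-0.288,0.905,-0.264,0.561,-0.061,-1],
])

```text
time_s: 24.8
ee_pos: [489.3, -125.8, 149.1]
orientation: [0.98, -0.0, 0.199, 0.0]
contact_force: [-0.4, 1.2, -2.8]
opening: 15.1
```

Run:
```python
from h import *
st();inscoop()
# tub rim check in side view
for n in("side","scene"):
    I=eyes.read_camera(n);cv2.imwrite(f"pics/{n}11.png",I[:,:,::-1])
import json
m=json.load(open("w2.json"));I=cv2.cvtColor(cv2.imread("pics/w2.png"),cv2.COLOR_BGR2GRAY)
# fit rim centre: maximise gradient along projected outer rim circle
G=cv2.GaussianBlur(I,(0,0),1).astype(float);gm=np.hypot(cv2.Sobel(G,-1,1,0),cv2.Sobel(G,-1,0,1))
a=np.linspace(0,2*np.pi,180)
best=max(((cv2.remap(gm.astype(np.float32),proj(m,np.c_[x+65*np.cos(a),y+65*np.sin(a),70+0*a]).astype(np.float32)[None],None,1).mean(),x,y) for x in range(655,690) for y in range(-145,-110)));print("tub",best)
seq(([650,-126,88],0,.0),([652,-126,80],0,-.2))
```

```text
t24.80 p [ 489.3 -125.8  149.1] xax [ 9.207e-01 -9.000e-04  3.903e-01] zax [ 3.903e-01 -3.000e-04 -9.207e-01] F [-0.4  1.2 -2.8] open 15.1 q [-0.51 -0.18  2.23  0.28  0.76  0.89]
side [307, 160, 13, 8, 72] scoop [ 20. -27.] trayfloor [ 590. -370.]
scene [283, 171, 27, 14, 244] scoop [ -4. -34.] trayfloor [343. -78.]
wrist [256, 48, 123, 74, 5670] scoop [  1. -27.] trayfloor [ 631. -127.]
tub (np.float32(103.43493), 672, -131)
([650, -126, 88], 0, 0.0) [0.002, -0.803, -0.001, -0.014, 0.0, 0.074] tcp [ 494. -126.  131.]
([652, -126, 80], 0, -0.2) [0.002, -1.203, -0.002, 0.071, 0.0, 0.014] tcp [ 507. -126.  153.]
```

Call:
apply_moves([
  [0,-0.13,0,-0.004,0.006,0.01,-1],
  [0,-0.26,0,-0.008,0.01,0.02,-1],
  [0,-0.4,0,-0.01,0.016,0.035,-1],
  [0,-0.54,0,-0.012,0.016,0.05,-1],
  [0,-0.68,0,-0.014,0.016,0.062,-1],
  [0,-0.803,0,-0.014,0.016,0.074,-1],
  [0,-0.803,0,-0.014,0.016,0.074,-1],
])

```text
time_s: 25.92
ee_pos: [494.8, -130.2, 131.0]
orientation: [1.0, -0.0, 0.001, 0.0]
contact_force: [-0.4, 0.3, -2.8]
opening: 15.0
```

```bash
python3 -c "
from h import *
st();inscoop()
for w in [(650,82,-.2),(650,74,-.35),(650,66,-.5),(650,58,-.7),(650,52,-.85),(650,50,-.98)]: seq(([w[0],-130,w[1]],0,w[2]))"
```

```text
t25.93 p [ 494.8 -130.2  131. ] xax [ 1.0e+00 -6.0e-04  1.3e-03] zax [ 1.3e-03 -6.0e-04 -1.0e+00] F [-0.4  0.3 -2.8] open 15.0 q [-0.39  0.09  1.96 -0.    1.09  1.18]
side [308, 176, 12, 8, 79] scoop [ 16. -25.] trayfloor [ 586. -278.]
scene [280, 192, 28, 17, 311] scoop [  0. -29.] trayfloor [ 441. -106.]
wrist [257, 47, 122, 75, 5632] scoop [  1. -29.] trayfloor [ 571. -132.]
([650, -130, 82], 0, -0.2) [0.0, -0.401, -0.003, 0.047, -0.001, -0.097] tcp [ 505. -130.  155.]
([650, -130, 74], 0, -0.35) [0.0, -0.701, -0.003, 0.098, -0.001, -0.149] tcp [ 518. -130.  168.]
([650, -130, 66], 0, -0.5) [0.0, -1.001, -0.003, 0.16, -0.001, -0.191] tcp [ 533. -130.  179.]
([650, -130, 58], 0, -0.7) [-0.0, -1.401, -0.003, 0.259, -0.001, -0.243] tcp [ 558. -130.  192.]
([650, -130, 52], 0, -0.85) [-0.0, -1.701, -0.003, 0.343, -0.001, -0.268] tcp [ 579. -130.  198.]
([650, -130, 50], 0, -0.98) [-0.001, -1.961, -0.003, 0.421, -0.001, -0.292] tcp [ 599. -130.  204.]
```

Call:
apply_moves([
  [0,-0.1,0,0.012,0,-0.025,-1],
  [0,-0.25,0,0.03,0,-0.06,-1],
  [0,-0.4,0,0.047,0,-0.097,-1],
  [0,-0.5,0,0.064,0,-0.115,-1],
  [0,-0.6,0,0.08,0,-0.133,-1],
  [0,-0.7,0,0.098,0,-0.149,-1],
  [0,-0.8,0,0.118,0,-0.163,-1],
  [0,-0.9,0,0.139,0,-0.177,-1],
  [0,-1,0,0.16,0,-0.191,-1],
  [0,-1,0,0.16,0,-0.191,-1],
  [0,-1,0,0.16,0,-0.191,-1],
  [0,-1,0,0.16,0,-0.191,-1],
])

```text
time_s: 27.58
ee_pos: [533.1, -130.4, 178.9]
orientation: [0.969, -0.001, -0.247, 0.0]
contact_force: [-0.8, 0.5, -0.7]
opening: 15.0
```

```bash
python3 -c "
from h import *
st();inscoop()
for w in [(650,58,-.7),(650,54,-.85),(650,52,-.95)]: seq(([w[0],-130,w[1]],0,w[2]))"
```

```text
t27.57 p [ 533.1 -130.4  178.9] xax [ 0.8779 -0.0019 -0.4788] zax [-4.788e-01  3.000e-04 -8.779e-01] F [-0.8  0.5 -0.7] open 15.0 q [-0.29  0.43  1.51 -0.14  1.68  1.3 ]
side [276, 200, 4, 5, 16] scoop [-44.  61.] trayfloor [ 679. -167.]
side [262, 203, 5, 2, 10] scoop [-24. 106.] trayfloor [ 715. -158.]
([650, -130, 58], 0, -0.7) [-0.001, -0.401, -0.004, 0.062, -0.002, -0.092] tcp [ 558. -130.  192.]
([650, -130, 54], 0, -0.85) [-0.001, -0.701, -0.004, 0.12, -0.002, -0.161] tcp [ 579. -130.  200.]
([650, -130, 52], 0, -0.95) [-0.001, -0.901, -0.004, 0.164, -0.002, -0.205] tcp [ 594. -130.  204.]
```

Call:
apply_moves([
  [0,-0.2,0,0.03,0,-0.045,-1],
  [0,-0.4,0,0.062,0,-0.092,-1],
  [0,-0.6,0,0.1,0,-0.138,-1],
  [0,-0.7,0,0.12,0,-0.161,-1],
  [0,-0.7,0,0.12,0,-0.161,-1],
  [0,-0.7,0,0.12,0,-0.161,-1],
  [0,-0.6,0,0.06,0,-0.2,-1],
  [0,-0.5,0,0,0,-0.26,-1],
  [0,-0.4,0,-0.06,0,-0.3,-1],
  [0,-0.4,0,-0.06,0,-0.3,-1],
])

```text
time_s: 28.98
ee_pos: [556.4, -130.8, 255.5]
orientation: [0.94, -0.001, -0.34, 0.001]
contact_force: [0.6, -0.2, -1.9]
opening: 15.2
```

```bash
python3 -c "
from h import *
st();inscoop()
seq(([600,-60,130],0,-.2),([560,-10,30],0,0),([560,-10,-1],0,0))
for n in('side','scene'):
    I=eyes.read_camera(n);cv2.imwrite(f'pics/{n}12.png',I[:,:,::-1]);g=cv2.inRange(cv2.cvtColor(I,cv2.COLOR_RGB2HSV),(45,90,25),(85,255,255))
    N,l,s,c=cv2.connectedComponentsWithStats(g);print(n,[s[i].tolist()+world(eyes.camera_model(n),c[i],12).round()[0].tolist() for i in range(1,N) if s[i,4]>5])
"
```

```text
t28.98 p [ 556.4 -130.8  255.5] xax [ 0.7687 -0.0033 -0.6396] zax [-6.396e-01 -5.000e-04 -7.687e-01] F [ 0.6 -0.2 -1.9] open 15.2 q [-0.26  0.54  1.28 -0.18  2.    1.29]
([600, -60, 130], 0, -0.2) [-0.001, 1.001, -0.003, -0.185, -0.281, 0.407] tcp [455. -60. 203.]
([560, -10, 30], 0, 0) [-0.0, 1.401, -0.003, -0.008, -0.48, 0.938] tcp [404. -10.  73.]
([560, -10, -1], 0, 0) [-0.0, 1.401, -0.003, 0.072, -0.48, 1.033] tcp [404. -10.  42.]
side [[276, 200, 4, 4, 15, 679.0, -169.0, 12.0], [262, 203, 5, 2, 10, 715.0, -158.0, 12.0], [271, 205, 4, 2, 7, 691.0, -150.0, 12.0], [259, 308, 18, 22, 240, 652.0, 245.0, 12.0]]
scene [[514, 143, 83, 48, 2135, 482.0, 612.0, 12.0], [459, 215, 19, 20, 282, 650.0, 246.0, 12.0]]
```

Call:
apply_moves([
  [0,0.2,0,-0.04,-0.05,0.07,-1],
  [0,0.4,0,-0.08,-0.11,0.15,-1],
  [0,0.6,0,-0.12,-0.17,0.24,-1],
  [0,0.8,0,-0.15,-0.23,0.32,-1],
  [0,0.995,0,-0.185,-0.281,0.407,-1],
  [0,0.995,0,-0.185,-0.281,0.407,-1],
])

```text
time_s: 29.98
ee_pos: [450.2, -58.3, 200.5]
orientation: [0.994, -0.0, -0.105, -0.001]
contact_force: [0.6, -0.3, -1.8]
opening: 14.8
```

```bash
python3 -c "
from h import *
st()
seq(([560,-10,30],0,0),([560,-10,-1.5],0,0))"
```

```text
t29.98 p [450.2 -58.3 200.5] xax [ 9.778e-01 -5.000e-04 -2.097e-01] zax [-0.2097  0.0016 -0.9778] F [ 0.6 -0.3 -1.8] open 14.8 q [-0.25  0.02  1.9  -0.05  1.42  1.33]
([560, -10, 30], 0, 0) [-0.003, 0.422, -0.001, -0.076, -0.192, 0.538] tcp [404. -10.  73.]
([560, -10, -1.5], 0, 0) [-0.003, 0.422, -0.001, -0.049, -0.192, 0.662] tcp [404. -10.  42.]
```

Call:
apply_moves([
  [0,0.1,0,-0.02,-0.05,0.13,-1],
  [0,0.2,0,-0.04,-0.1,0.26,-1],
  [0,0.32,0,-0.06,-0.15,0.4,-1],
  [0,0.422,0,-0.076,-0.192,0.52,-1],
  [0,0.422,0,-0.068,-0.192,0.575,-1],
  [0,0.422,0,-0.06,-0.192,0.615,-1],
  [0,0.422,0,-0.055,-0.192,0.64,-1],
  [0,0.422,0,-0.05,-0.192,0.656,-1],
  [0,0.422,0,-0.05,-0.192,0.656,-1],
])

```text
time_s: 31.1
ee_pos: [411.0, -12.3, 45.7]
orientation: [1.0, -0.001, 0.004, 0.0]
contact_force: [0.3, -0.2, -1.1]
opening: 15.1
```

```bash
python3 -c "
from h import *
st()"
```

```text
t31.10 p [411.  -12.3  45.7] xax [ 1.     -0.0017  0.0087] zax [ 8.7e-03 -8.0e-04 -1.0e+00] F [ 0.3 -0.2 -1.1] open 15.1 q [-0.2   0.02  2.23  0.    0.88  1.37]
```

Still about 3 mm up, so I'll lower it, release gently and rise.

Call:
apply_moves([
  [0,-0.01,0,0,0,0.006,-1],
  [0,-0.01,0,0,0,0.012,-1],
  [0,-0.01,0,0,0,0.014,-1],
  [0,-0.01,0,0,0,0.014,-1],
])

```text
time_s: 31.6
ee_pos: [410.5, -12.1, 42.1]
orientation: [1.0, -0.001, 0.002, 0.0]
contact_force: [-1.3, -0.0, -1.5]
opening: 15.0
```

```bash
python3 -c "
from h import *
st()"
```

```text
t31.60 p [410.5 -12.1  42.1] xax [ 1.     -0.0015  0.0036] zax [ 3.6e-03 -7.0e-04 -1.0e+00] F [-1.3 -0.  -1.5] open 15.0 q [-0.2   0.03  2.23 -0.    0.88  1.37]
```

Call:
apply_moves([
  [0,0,0,0,0,0.004,-1],
  [0,0,0,0,0,0.008,-1],
  [0,0,0,0,0,0.01,-1],
  [0,0,0,0,0,0.01,-1],
])

```text
time_s: 32.1
ee_pos: [410.0, -12.1, 41.3]
orientation: [1.0, -0.0, 0.0, 0.0]
contact_force: [-9.8, 1.9, 18.1]
opening: 15.1
```

```bash
python3 -c "
from h import *
st()
for n in('side','scene'): cv2.imwrite(f'pics/{n}13.png',eyes.read_camera(n)[:,:,::-1])"
```

```text
t32.10 p [410.  -12.1  41.3] xax [ 1.e+00 -1.e-03  8.e-04] zax [ 8.e-04 -7.e-04 -1.e+00] F [-9.8  1.9 18.1] open 15.1 q [-0.2   0.03  2.23 -0.    0.88  1.37]
```

Contact at 41.3 mm. Easing up slightly, then open and rise.

Call:
apply_moves([
  [0,0,0,0,0,-0.004,-1],
  [0,0,0,0,0,-0.005,-0.8],
  [0,0,0,0,0,-0.005,0],
  [0,0,0,0,0,-0.005,1],
  [0,0,0,0,0,-0.005,1],
  [0,0,0,0,0,-0.005,1],
  [0,0,0,0,0,-0.005,1],
  [0,0,0,0,0,-0.08,1],
  [0,0,0,0,0,-0.2,1],
  [0,0,0,0,0,-0.4,1],
  [0,0,0,0,0,-0.6,1],
  [0,0,0,0,0,-0.8,1],
  [0,0,0,0,0,-0.8,1],
  [0,0,0,0,0,-0.8,1],
])

```text
time_s: 33.95
ee_pos: [409.3, -11.9, 238.9]
orientation: [1.0, -0.001, 0.001, 0.0]
contact_force: [0.1, -0.5, 0.2]
opening: 85.3
```

Run:
```python
from h import *
st();W=eyes.read_camera('wrist');I=eyes.read_camera('side');S=eyes.read_camera('scene')
a=cv2.resize(W[:,:,::-1],(400,250));b=cv2.resize(I[130:380,220:420,::-1],(400,500),interpolation=3);c=cv2.resize(S[150:310,240:490,::-1],(400,250),interpolation=3)
cv2.imwrite('pics/final.png',cv2.hconcat([cv2.vconcat([a,c]),b]))
for n,J in(('wrist',W),('side',I),('scene',S)):
    m=eyes.camera_model(n);g=cv2.inRange(cv2.cvtColor(J,cv2.COLOR_RGB2HSV),(45,90,25),(85,255,255))
    N,l,s,cc=cv2.connectedComponentsWithStats(g);print(n,[s[i].tolist()+world(m,cc[i],12).round()[0].tolist() for i in range(1,N) if s[i,4]>5])
```

```text
t33.95 p [409.3 -11.9 238.9] xax [ 1.     -0.0015  0.0028] zax [ 2.7e-03 -6.0e-04 -1.0e+00] F [ 0.1 -0.5  0.2] open 85.3 q [-0.2  -0.28  2.08 -0.    1.34  1.37]
wrist []
side [[276, 199, 4, 5, 16, 679.0, -170.0, 12.0], [262, 203, 5, 2, 10, 715.0, -158.0, 12.0], [271, 205, 4, 2, 7, 691.0, -150.0, 12.0], [259, 308, 18, 23, 244, 652.0, 245.0, 12.0]]
scene [[514, 143, 83, 48, 2132, 483.0, 612.0, 12.0], [459, 215, 19, 20, 282, 650.0, 246.0, 12.0]]
```

View pics/final.png

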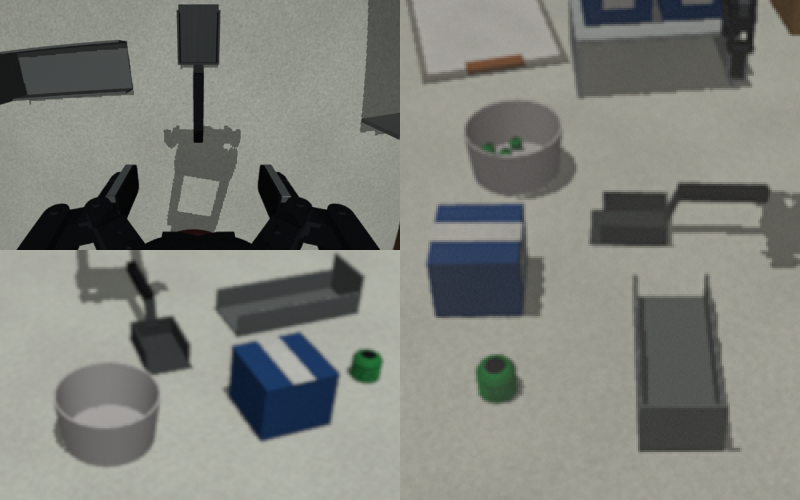

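The picture shows the scoop flat on the bench, the tub and carton upright in place, the tray empty and three bushings visible in the tub. A wrist look over the tub, counted numerically, should confirm the other two.

Call:
apply_moves([
  [0,0,0,0.1,0.05,-0.1,1],
  [0,0,0,0.3,0.15,-0.1,1],
  [0,0,0,0.5,0.25,-0.1,1],
  [0,0,0,0.7,0.35,-0.1,1],
  [0,0,0,0.85,0.45,-0.1,1],
  [0,0,0,0.85,0.45,-0.1,1],
  [0,0,0,0.85,0.45,-0.1,1],
])

```text
time_s: 34.98
ee_pos: [620.8, -124.3, 263.2]
orientation: [1.0, -0.001, -0.0, -0.0]
contact_force: [-0.3, 0.2, 0.1]
opening: 85.3
```

Run:
```python
from h import *
st();W=eyes.read_camera('wrist');cv2.imwrite('pics/w14.png',W[:,:,::-1]);m=eyes.camera_model('wrist')
h=cv2.cvtColor(W,cv2.COLOR_RGB2HSV);g=cv2.inRange(h,(45,90,25),(85,255,255))
N,l,s,cc=cv2.connectedComponentsWithStats(g);print([s[i].tolist()+world(m,cc[i],15).round()[0].tolist() for i in range(1,N) if s[i,4]>5])
a=np.linspace(0,2*np.pi,180);G=cv2.GaussianBlur(cv2.cvtColor(W,cv2.COLOR_RGB2GRAY),(0,0),1).astype(float);gm=np.hypot(cv2.Sobel(G,-1,1,0),cv2.Sobel(G,-1,0,1)).astype(np.float32)
print(max(((cv2.remap(gm,proj(m,np.c_[x+65*np.cos(a),y+65*np.sin(a),70+0*a]).astype(np.float32)[None],None,1).mean(),x,y) for x in range(655,690) for y in range(-145,-110))))
```

```text
t34.98 p [ 620.8 -124.3  263.2] xax [ 1.0e+00 -1.7e-03 -4.0e-04] zax [-4.e-04  8.e-04 -1.e+00] F [-0.3  0.2  0.1] open 85.3 q [-0.31  0.21  1.56  0.    1.37  1.26]
[[296, 62, 17, 18, 203, 715.0, -110.0, 15.0], [317, 64, 15, 16, 169, 714.0, -133.0, 15.0], [336, 65, 16, 16, 180, 713.0, -154.0, 15.0], [327, 88, 14, 16, 158, 689.0, -143.0, 15.0], [349, 98, 15, 16, 160, 678.0, -169.0, 15.0], [0, 118, 39, 36, 1048, 649.0, 240.0, 15.0]]
(np.float32(95.97652), 670, -129)
```

All five bushings are in the tub, and the tub's rim is still centred at about (670,−129), where it started.

```bash
python3 -c "
from plant import workorder
print(workorder.hand_in())"
```

```text
the job is handed in; nothing more can be done
None
```

The job is done and handed in at about 35 s of the 72 s allowed. All five bushings are in the tub.

**What I did**
- I took the scoop by the sides of its pan, drew it about 180 mm out until the handle was clear of the shelf, set it down and let go. I then took it again by the handle.
- I pushed under the bushings until the lip met the tray's end wall, then tilted the mouth up.
- Four bushings jammed in a row across the lip. More tilt and a small roll above the tray sent all five to the back of the pan in the same scoop.
- I carried them to the tub and tipped them in, then set the scoop down flat with its mouth facing away from the robot, and let go.

**Last checks**
- **Bushings:** the wrist camera counted five separate bushings in the tub, with no green left in the scoop or tray or on the bench.
- **Tub:** its rim was found at about (670, -129), against (672, -131) before, which is within measuring error.
- **Carton, boot and scoop:** the carton looks upright and in place, and the boot is where it was, within a few mm. The scoop lies flat and released.

**Small disagreements**
- When I set the scoop down it touched at 41.3 mm tool height, against 42.9 mm when first gripped, so it had shifted slightly in the grip. The contact briefly read about 18 N before I eased off and released.
- The highest force I read was about 36 N at the wrist, from the lip pressing the tray's end wall. Forces were read only at the end of each move.

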